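# Load the dry-block heater and hold the surface probe on its marked spot

### The arm

A 6-joint arm with a two-finger parallel gripper is mounted at the origin on the work surface. World frame = base frame: x ahead of the robot, y to its left, z up, the work surface at z = 0. Lengths are in mm, angles in rad, forces in N, time in s.
With the tool pointing down it reaches from about 400 to 825 mm from the base axis. Payload 7 kg.
Tool frame: the origin (TCP) lies on the centre line of the jaws, within the pads' length; the fingertips stand robot.tip_reach ahead of it and the grasp point (between the pads) lies 5 mm behind it (robot.tip_reach is the distance from the TCP to the fingertips, in mm); z points along the fingers, y is the line along which they close (so a half turn about z gives the same grasp; the last joint's range is limited). The gripper opens to 88 mm and grips with 3 to 60 N. Pads are 19 mm wide; open, the fingers measure 130 mm over their backs; the gripper's body (78 mm by 193 mm) begins 47 mm behind the grasp point.
Start: joints at [-0.834, 0.359, 0.012, 0, -1.224, -0.288], TCP at [292.844, -608.143, 240.561] pointing down, gripper open.
Joint ranges: [-3.07, 3.07], [-1.43, 2.12], [-1.02, 1.25], [-3.03, 1.67], [-3.05, -0], [-3.03, 3.03]. Speed limits (rad/s): [2.39, 2.39, 3.01, 3.14, 3.14, 3.14].

### API

Orientations are given as [roll, pitch, yaw] about the fixed x, y, z axes, in that order (R = Rz(yaw) Ry(pitch) Rx(roll)).
In Python, from station import sensors, camera, camera_model, robot, cut_out, landmark_of gives the robot as it stands.
- The arm moves only by the shell command python3 -m inch 'ROWS' [FORCE]. ROWS is JSON, a list of rows, each a list of 3 entries, a list of its own where there are three numbers: the turn, a rotation vector about the tool's x, y, z in rad, then the shift along the tool's x, y, z in m, then the closure in counts, from 0 (fully open) to 255 (shut). A call has 1 to 8 rows; each row shifts and turns the commanded pose from where the row before left it, along the tool's axes as they then stand; what a row does not reach is not made up. A row lasts 1/8 s, in which the tool goes at most 62.5 mm and 10.7 degrees, less where a joint would pass 70% of its speed; a pose out of reach is approached as far as the arm can. A call is refused whole if a number of a shift passes 0.0625 or a number of a turn 0.188, either way. A call with a gripper value outside its range is refused whole. The fingers move at their own pace and stop on an object; FORCE is the grip in N (left out, the last holds). Time passes only in rows, so rows that do not move let the fingers close. It gives the time, the measured TCP pose, the force, the opening and the grip force at its end, in the units of the state.
- sensors.state(): the state, without advancing time (a new reading comes with each control period).
- camera(name): name is "scene" or "side" or "wrist"; returns (picture, depth): 400x640x3 uint8, red, green, blue; 400x640 float32, mm along the optical axis (not along the pixel's ray), 0 where there is no reading.
- camera_model(name): a dict with "fx", "fy", "cx", "cy" (pixels), "position" and "orientation" of the camera in the world. Camera axes: x right, y down, z forward; pixel columns grow to the right and rows downward; lengths in mm; the calibration is good to about 2 mm. A picture is of the moment at which its call begins: read the wrist's pose just before it. camera_model takes no time and is no camera call; for the wrist camera it gives the pose at the moment of the call.
- robot.job_done(): hands the job in; it is judged then, once.
Trained networks look in the newest picture that a camera, given by its name, has taken for a name from the list of things; names that differ only in an ending like _2 or _b are one class to them, and where a whole thing is asked for, a point or a joint stands for the part that bears it (a point fixed in the world has none). Each returns a list of dicts, best first, with "p" (0 to 1); they miss things now and then, are a little off and sometimes report something else, mostly with a low value. They report only what shows in the picture. A call takes as long as a camera call. They do not tell look-alikes from the thing itself.
- cut_out(camera, thing): "pixels" (400x640 bool, what is visible of it) and "extent" ([left, top, right, bottom] in pixels, round what is visible of it).
- landmark_of(camera, thing): "location" ([column, row] in pixels: a listed point, or the origin of a listed thing).
The state is a dict: "time_s": time; "qpos": joint angles; "qd": joint speeds; "joint_efforts": joint torques, N m; "position": TCP position; "eef_rot": TCP orientation; "ft_force": force on the tool from outside, world axes, zero at the start; "wrist_torque": the same for the moment, N m; "finger_gap": finger opening in mm; "grasp_force": force on a finger pad.
Only numpy, scipy, OpenCV 4.12 (cv2) and the standard library are available. Lean on these libraries where they do the work, as an engineer would, in place of code of your own. Each camera call takes 0.05 s, during which the arm holds its last target. There are 200 camera calls.

### The job

Load the two white pellets from the orange rack into the two empty blue wells on the heater block, one per well. Then take the yellow probe out of its holder and finish holding it with its copper tip lightly on the red spot of the block's sloping front, the probe square to that face and the spring tip pushed in about half way, never bottomed hard. Do not let go: your program ends while the hand keeps the probe there, with all four wells filled and nothing else on the bench disturbed.

Things in the scene. Friction and masses are not known exactly. Their poses are not given: they have to be found in the camera images.
- block: Dry-block heater, fixed, 200 (x) by 250 (y) mm, aluminium block on a white housing. Origin: centre of underside; -x is its front. Flat top, 60 mm high, from x = -5 to +80 mm, bears four wells at x = 35, y = -75, -25, 25, 75 mm (which is where varies). The aluminium's front face slopes down to -x at 15 degrees and bears the spot. Blue ledge at the back, 50 mm high
- spot: Marked spot: red disc 20 mm across with a white ring and red centre on the block's sloping front face (its place along the block's y varies). Origin: its centre, on the face. z axis: straight out of the face, 15 degrees from vertical, leaning to the block's front; y axis level, along the block's y
- well_a: Well: round blue cup fixed on top of the block, axis vertical, 38 mm outside and 28 mm inside diameter, 16 mm high; origin at the centre of its underside (block top), z up; its black inner floor is 2 mm above the origin, its rim 16 mm. Holds a pellet at the start
- well_b: Well: round blue cup fixed on top of the block, axis vertical, 38 mm outside and 28 mm inside diameter, 16 mm high; origin at the centre of its underside (block top), z up; its black inner floor is 2 mm above the origin, its rim 16 mm. Holds a pellet at the start
- well_c: Well: round blue cup fixed on top of the block, axis vertical, 38 mm outside and 28 mm inside diameter, 16 mm high; origin at the centre of its underside (block top), z up; its black inner floor is 2 mm above the origin, its rim 16 mm. Empty at the start
- well_d: Well: round blue cup fixed on top of the block, axis vertical, 38 mm outside and 28 mm inside diameter, 16 mm high; origin at the centre of its underside (block top), z up; its black inner floor is 2 mm above the origin, its rim 16 mm. Empty at the start
- pellet_1: White ceramic pellet, upright cylinder 22 mm in diameter and 36 mm tall, about 35 g, its end edges bevelled 2 mm; origin at the centre of its underside, z along its axis. Stands in a well of the block from the start and stays there
- pellet_2: White ceramic pellet, upright cylinder 22 mm in diameter and 36 mm tall, about 35 g, its end edges bevelled 2 mm; origin at the centre of its underside, z along its axis. Stands in a well of the block from the start and stays there
- pellet_3: White ceramic pellet, upright cylinder 22 mm in diameter and 36 mm tall, about 35 g, its end edges bevelled 2 mm; origin at the centre of its underside, z along its axis. Stands in the orange rack at the start, to be loaded
- pellet_4: White ceramic pellet, upright cylinder 22 mm in diameter and 36 mm tall, about 35 g, its end edges bevelled 2 mm; origin at the centre of its underside, z along its axis. Stands in the orange rack at the start, to be loaded
- rack: Orange rack, fixed, 70 (x) by 150 (y) by 22 (z) mm, origin at the centre of its underside; three 27 mm holes 10 mm deep in a row along its y at -50, 0 and +50 mm; the middle one is empty, the pellets stand in the outer ones and rise 26 mm above the rack's top
- holder: Probe holder, fixed: round steel foot 76 mm in diameter, 12 mm thick, with a grey upright square tube on it, 40 mm wide outside and 19 mm inside, top 80 mm above the bench. Origin: centre of the underside of the foot, z up
- probe: Surface temperature probe, about 110 g, upright in its holder, tip down. Origin on its axis at the stem's lower end, z up to the handle. Stem 14 mm across, z 0 to 50 mm; collar 32 mm across, z 50 to 56 mm, rests on the holder's rim; yellow round handle 24 mm across, z 56 to 136 mm (top). Copper spring tip, 9 mm across, flat end, sticks out 18 mm below the stem. Lift 70 mm to draw it out
- tip (a point): Centre of the flat end of the probe's copper spring tip, on the probe's axis, 18 mm below the probe's origin when the spring is relaxed
- plunger (a joint): How far the probe's spring tip is pushed in, m: 0 relaxed, 0.016 bottomed. Spring: 0.4 N to start moving, then 0.4 N more per mm (3.6 N half way in, about 6.8 N when bottomed)
- beaker: Open glass beaker, 66 mm across, 75 mm high; bystander, loose. Origin at the centre of its underside
- jar: Amber jar, 60 mm across, 70 mm high; bystander, loose. Origin at the centre of its underside
- weight: Brass balance weight, 40 mm across, 62 mm high; bystander, loose. Origin at the centre of its underside
- dish: White porcelain dish, 84 mm across, 16 mm high; bystander, loose. Origin at the centre of its underside
- spatula: Slim lab spatula, 197 mm long, lying along x on the bench; bystander, loose
Not all that is in view belongs to the job. Of the things that look like the probe, the larger one is meant.

How it is judged (in metres and radians):
On the way, in this order (a step that is already met when the one before it is completed fails the run):
1. all four wells hold one pellet each, let go (((horizontal distance between pellet_1 and well_a below 0.006 m and z of pellet_1 in the frame of well_a between -0.003 and 0.006 m and angle between pellet_1's own z axis and vertical below 0.2 rad) or (horizontal distance between pellet_2 and well_a below 0.006 m and z of pellet_2 in the frame of well_a between -0.003 and 0.006 m and angle between pellet_2's own z axis and vertical below 0.2 rad)) and ((horizontal distance between pellet_1 and well_b below 0.006 m and z of pellet_1 in the frame of well_b between -0.003 and 0.006 m and angle between pellet_1's own z axis and vertical below 0.2 rad) or (horizontal distance between pellet_2 and well_b below 0.006 m and z of pellet_2 in the frame of well_b between -0.003 and 0.006 m and angle between pellet_2's own z axis and vertical below 0.2 rad)) and ((horizontal distance between pellet_3 and well_c below 0.006 m and z of pellet_3 in the frame of well_c between -0.003 and 0.006 m and angle between pellet_3's own z axis and vertical below 0.2 rad) or (horizontal distance between pellet_4 and well_c below 0.006 m and z of pellet_4 in the frame of well_c between -0.003 and 0.006 m and angle between pellet_4's own z axis and vertical below 0.2 rad)) and ((horizontal distance between pellet_3 and well_d below 0.006 m and z of pellet_3 in the frame of well_d between -0.003 and 0.006 m and angle between pellet_3's own z axis and vertical below 0.2 rad) or (horizontal distance between pellet_4 and well_d below 0.006 m and z of pellet_4 in the frame of well_d between -0.003 and 0.006 m and angle between pellet_4's own z axis and vertical below 0.2 rad)) and contact force between the fingers and pellet_1 below 0.05 N and contact force between the fingers and pellet_2 below 0.05 N and contact force between the fingers and pellet_3 below 0.05 N and contact force between the fingers and pellet_4 below 0.05 N), for 0.2 s.
2. the probe is drawn out of its holder (height (world z) of tip above 0.085 m and contact force between probe and the fingers above 0.5 N), for 0.1 s.
At the end, for the whole second after the job is handed in: Each well holds one pellet, upright on its floor within 6 mm of centre. The probe, held in the fingers at rest and out of its holder, has its tip within 10 mm of the spot centre, axis within 8.5 degrees of square, presses the block with 0.7 to 8 N, its spring tip pushed in 3 to 14.5 mm of 16 mm (((horizontal distance between pellet_1 and well_a below 0.006 m and z of pellet_1 in the frame of well_a between -0.003 and 0.006 m and angle between pellet_1's own z axis and vertical below 0.2 rad) or (horizontal distance between pellet_2 and well_a below 0.006 m and z of pellet_2 in the frame of well_a between -0.003 and 0.006 m and angle between pellet_2's own z axis and vertical below 0.2 rad)) and ((horizontal distance between pellet_1 and well_b below 0.006 m and z of pellet_1 in the frame of well_b between -0.003 and 0.006 m and angle between pellet_1's own z axis and vertical below 0.2 rad) or (horizontal distance between pellet_2 and well_b below 0.006 m and z of pellet_2 in the frame of well_b between -0.003 and 0.006 m and angle between pellet_2's own z axis and vertical below 0.2 rad)) and ((horizontal distance between pellet_3 and well_c below 0.006 m and z of pellet_3 in the frame of well_c between -0.003 and 0.006 m and angle between pellet_3's own z axis and vertical below 0.2 rad) or (horizontal distance between pellet_4 and well_c below 0.006 m and z of pellet_4 in the frame of well_c between -0.003 and 0.006 m and angle between pellet_4's own z axis and vertical below 0.2 rad)) and ((horizontal distance between pellet_3 and well_d below 0.006 m and z of pellet_3 in the frame of well_d between -0.003 and 0.006 m and angle between pellet_3's own z axis and vertical below 0.2 rad) or (horizontal distance between pellet_4 and well_d below 0.006 m and z of pellet_4 in the frame of well_d between -0.003 and 0.006 m and angle between pellet_4's own z axis and vertical below 0.2 rad)) and distance between tip and spot below 0.01 m and angle between the z axis of probe and the z axis of spot, either way round below 0.15 rad and contact force between probe and block between 0.7 and 8 N and value of joint plunger between 0.003 and 0.0145 m and contact force between probe and the fingers above 0.5 N and contact force between probe and holder below 0.05 N and linear speed of probe below 0.02 m/s); the arm keeps its last pose, push and grip.
It fails at once if a bystander (beaker, jar, weight, dish, spatula) is shifted by more than 30 mm (distance of any of beaker, jar, weight, dish, spatula from where it was at the start of the episode above 0.03 m).
It fails at once if the probe is pressed on the block with more than 15 N (contact force between probe and block above 15 N).
It also fails if it takes over 72 s, if anything falls off the work surface, if the arm or the gripper's body presses on something with over 40 N, if the wrist force passes 120 N, or if a joint passes its speed limit or range.

## Working session

There is one attempt and no reset: what is moved stays moved. The work goes in short steps, Python scripts to look and compute and a shell command to move; the robot and the scene stay as the last step left them, time stands still between calls to the robot, and variables do not carry over. Pictures are saved under pics/ and viewed, at most 10 in all, crops included, and the job is handed in when it is done.

```bash
mkdir -p pics; ls; cat > h.py <<'E'
import numpy as np,cv2
from scipy.spatial.transform import Rotation as R
from station import sensors,camera,camera_model,robot,cut_out,landmark_of
def save(n,a): cv2.imwrite('pics/'+n,cv2.cvtColor(a,cv2.COLOR_RGB2BGR))
def cammat(m):
    o=np.array(m["orientation"])
    return o if o.shape==(3,3) else R.from_euler('xyz',o).as_matrix()
def cloud(m,d):
    v,u=np.mgrid[:400,:640]
    P=np.stack([(u-m["cx"])/m["fx"]*d,(v-m["cy"])/m["fy"]*d,d],-1)
    return P@cammat(m).T+np.array(m["position"])
def tool():
    s=sensors.state(); return np.array(s["position"]),R.from_euler('xyz',s["eef_rot"]).as_matrix()
E
python3 - <<'E'
from h import *
for c in("scene","side","wrist"):
    p,d=camera(c);m=camera_model(c);save(c+'0.png',p);np.savez(c+'0.npz',p=p,d=d);print(c,m)
    C=cloud(m,d)
    if c=="wrist":continue
    for t in("block","spot","well_a","pellet_1","rack","holder","probe","beaker","jar","weight","dish","spatula"):
        for r in cut_out(c,t):
            if r["p"]<.3: continue
            k=r["pixels"]&(d>0);q=C[k]
            print(t,round(r["p"],2),r["extent"],np.percentile(q,2,0).round(),np.percentile(q,98,0).round())
s=sensors.state();print(s,robot.tip_reach)
E
```

```text
pics
scene {'fx': 410.31006078884843, 'fy': 410.31006078884843, 'cx': 316.2623869177912, 'cy': 203.4731064037269, 'position': array([1362.0556067 ,  261.31708758,  982.08951874]), 'orientation': array([-2.42946067, -0.00912991,  1.90666653])}
block 0.75 [258.2, 174.4, 357.6, 242.6] [ 499. -137.    8.] [692.  97.  63.]
well_a 0.68 [272.6, 188.2, 287.3, 201.8] [ 598. -118.   60.] [647. -83.  79.]
well_a 0.63 [322.2, 204.9, 333.2, 218.1] [615.  33.  62.] [645.  68.  79.]
well_a 0.54 [305.8, 198.6, 323.1, 214.9] [597. -18.  60.] [644.  18.  78.]
well_a 0.48 [290.2, 197.3, 305.3, 207.8] [618. -67.  61.] [645. -32.  79.]
pellet_1 0.66 [412.7, 206.0, 420.1, 218.7] [508. 283.  17.] [526. 302.  49.]
pellet_1 0.52 [324.4, 201.5, 333.8, 212.0] [622.  42.  75.] [637.  59. 100.]
rack 0.62 [407.8, 205.9, 458.8, 229.9] [468. 269.   1.] [551. 414.  26.]
holder 0.65 [221.5, 149.0, 244.0, 178.9] [ 484. -348.    2.] [ 544. -287.   82.]
probe 0.63 [252.2, 132.7, 260.9, 155.0] [ 321. -334.   -1.] [ 440. -258.  117.]
probe 0.56 [223.6, 130.9, 235.1, 157.2] [ 502. -335.   83.] [ 523. -310.  168.]
beaker 0.
[... 2528 characters left out ...]
0])}
{'time_s': 1.35, 'qpos': array([-8.33875804e-01,  3.58635186e-01,  1.18684424e-02,  3.57486934e-05,
       -1.22411175e+00, -2.88094876e-01]), 'qd': array([-0.00193391,  0.00061125, -0.0007891 ,  0.00071985, -0.00038204,
        0.00041653]), 'joint_efforts': array([ 6.04634533e-04, -5.82396126e+01,  2.93305063e+01,  7.00251818e+00,
        1.23057183e-02, -4.56853729e-05]), 'position': array([ 292.83791578, -608.13156639,  240.53116315]), 'eef_rot': array([ 3.14152343e+00, -5.55802122e-05, -2.69275486e+00]), 'ft_force': array([-0.05330423,  0.30844234,  0.67229056]), 'wrist_torque': array([ 0.04022016, -0.04182362, -0.01979796]), 'grasp_force': 0.0, 'finger_gap': 87.5528122174858} 14.0
```

```bash
python3 - <<'E'
from h import *
a=np.load('scene0.npz')['p'][120:300,160:500];b=np.load('side0.npz')['p'][130:345,120:440]
a=cv2.resize(a,(800,424),interpolation=3)[:, :800]
b=cv2.resize(b,(800,538),interpolation=3)
save('a.png',a);save('b.png',b)
E
```

```text
(no output)
```

View pics/a.png

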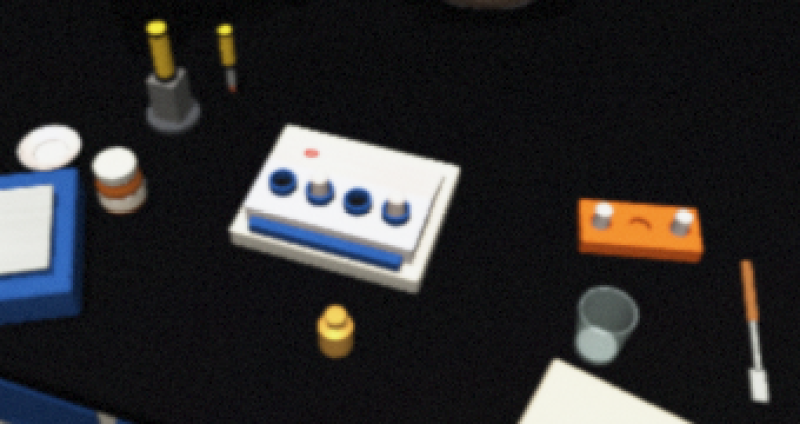

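View pics/b.png

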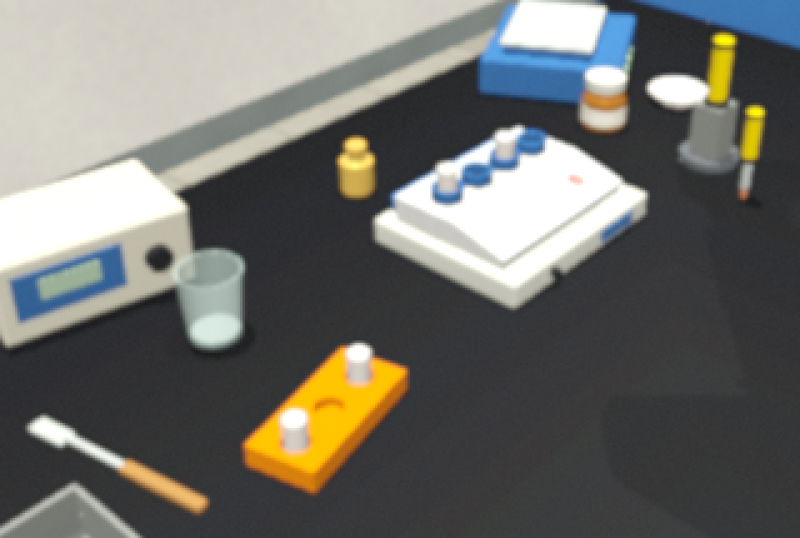

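```bash
python3 - <<'E'
from h import *
def circ(P,r):
    from scipy.optimize import least_squares
    return P.mean(0)
for c in("scene","side"):
    f=np.load(c+'0.npz');C=cloud(camera_model(c),f['d']);X=C.reshape(-1,3);rgb=f['p'].reshape(-1,3).astype(int)
    def box(cx,cy,r,z0,z1): 
        k=(np.hypot(X[:,0]-cx,X[:,1]-cy)<r)&(X[:,2]>z0)&(X[:,2]<z1);q=X[k];return k.sum(),q.mean(0).round(1),((q.min(0)+q.max(0))/2).round(1),np.ptp(q,axis=0).round()
    print(c)
    for n,a in dict(p3=(517,293,25,44,53),p4=(489,390,25,44,53),wA=(628,-100,25,70,82),p1=(630,-49,25,93,103),wC=(628,0,25,70,82),p2=(630,50,25,93,103),probe=(512,-322,25,160,172),probelow=(512,-322,25,90,160),decoy=(428,-267,20,60,125),rack=(505,342,95,18,27)).items():
        print(n,*box(*a))
    red=(rgb[:,0]-rgb[:,1]>40)&(rgb[:,0]-rgb[:,2]>40)&(X[:,0]>480)&(X[:,0]<620)&(abs(X[:,1]+20)<110)&(X[:,2]>20)&(X[:,2]<80)
    print('spot',red.sum(),X[red].mean(0),np.ptp(X[red],axis=0)); 
    m=camera_model(c)
    bl=(rgb[:,2]-rgb[:,0]>60)&(X[:,0]>655)&(X[:,0]<720)&(abs(X[:,1]+20)<130)&(X[:,2]>40)&(X[:,2]<56)
    print('ledge',np.polyfit(X[bl,1],X[bl,0],1) if bl.sum()>9 else '')
E
```

```text
scene
p3 34 [515.7 292.   47.4] [514.7 291.7  47.9] [22. 20.  6.]
p4 33 [494.1 389.   48.3] [492.8 389.3  48.5] [25. 20.  7.]
wA 71 [629.1 -99.7  75.2] [ 627.7 -100.1   75. ] [40. 36.  9.]
p1 38 [629.3 -49.8  97.8] [627.9 -50.6  97.8] [19. 21.  8.]
wC 68 [ 6.275e+02 -1.000e-01  7.490e+01] [ 6.264e+02 -6.000e-01  7.490e+01] [39. 37.  9.]
p2 40 [627.6  49.5  97.3] [626.   48.9  97.5] [22. 20.  8.]
probe 40 [ 511.5 -321.5  165.1] [ 509.5 -321.8  165.4] [27. 22. 10.]
probelow 129 [ 516.2 -318.4  125.9] [ 513.3 -321.5  125.8] [20. 24. 68.]
decoy 84 [ 433.2 -265.    93.2] [ 430.2 -267.4   89.6] [20. 19. 56.]
rack 745 [508.1 340.7  22.1] [505.5 340.9  22.5] [102. 160.   9.]
spot 21 [554.41672145 -92.90611408  52.9444127 ] [18.81786817 17.50757343  8.5896384 ]
ledge [-1.51196691e-02  6.83750988e+02]
side
p3 49 [513.5 292.   48.2] [513.7 291.7  47.5] [19. 23.  7.]
p4 66 [489.8 389.4  47.9] [491.4 387.7  47.7] [20. 22.  7.]
wA 71 [ 626.5 -100.8   74.5] [ 625.8 -100.3   74.4] [38. 38.  8.]
p1 33 [625.1 -49.5  97.1] [625.6 -50.7  97. ] [19. 19.  7.]
wC 73 [ 6.246e+02 -6.000e-01  7.480e+01] [ 6.238e+02 -6.000e-01  7.570e+01] [40. 40. 11.]
p2 35 [622.9  50.1  97.8] [624.5  49.   97.2] [22. 21.  7.]
probe 34 [ 507.2 -319.5  165.1] [ 508.3 -320.4  165. ] [23. 25.  9.]
probelow 167 [ 506.4 -317.7  124.8] [ 510.4 -321.1  124.6] [27. 24. 69.]
decoy 120 [ 427.4 -264.8   90.9] [ 429.1 -265.7   88.7] [21. 19. 57.]
rack 1278 [498.6 345.8  22.6] [502.5 338.6  22.5] [103. 163.   9.]
spot 8 [551.90634636 -90.32007801  52.7830964 ] [10.24188047 11.15934073  4.65514951]
ledge
```

```bash
cat >> h.py <<'E'
def down(yaw): return R.from_euler('xyz',[np.pi,0,yaw]).as_matrix()
def plan(wps,start=None):
    """wps: (pos mm, R, rows, closure); prints rows, 8 a call"""
    p,M=start or tool();p=p.copy();out=[]
    for tp,TM,n,g in wps:
        for i in range(n):
            k=n-i
            rv=np.round(R.from_matrix(M.T@TM).as_rotvec()/k,3)
            sh=np.round(M.T@(np.array(tp)-p)/k/1000,4)
            out.append([rv.tolist(),sh.tolist(),g])
            p=p+M@sh*1000;M=M@R.from_rotvec(rv).as_matrix()
    for i in range(0,len(out),8): print("'"+str(out[i:i+8]).replace('-0.0,','0,').replace('0.0,','0,').replace(' ','').replace('-0.0]','0]').replace('0.0]','0]')+"'")
    return p,M
E
python3 - <<'E'
from h import *
plan([((514.3,292,180),down(-1.558),17,100)])
E
```

```text
'[[[0,0,-0.067],[-0.0347,0.0421,0.0036],100],[[0,0,-0.067],[-0.0375,0.0396,0.0036],100],[[0,0,-0.067],[-0.04,0.037,0.0036],100],[[0,0,-0.067],[-0.0424,0.0343,0.0036],100],[[0,0,-0.067],[-0.0446,0.0314,0.0035],100],[[0,0,-0.067],[-0.0466,0.0283,0.0036],100],[[0,0,-0.067],[-0.0484,0.0251,0.0035],100],[[0,0,-0.067],[-0.05,0.0218,0.0036],100]]'
'[[[0,0,-0.067],[-0.0513,0.0184,0.0035],100],[[0,0,-0.066],[-0.0524,0.015,0.0036],100],[[0,0,-0.067],[-0.0533,0.0115,0.0035],100],[[0,0,-0.066],[-0.054,0.0079,0.0036],100],[[0,0,-0.067],[-0.0544,0.0043,0.0035],100],[[0,0,-0.066],[-0.0545,0.0006,0.0036],100],[[0,0,-0.067],[-0.0544,-0.003,0.0035],100],[[0,0,-0.066],[-0.0541,-0.0066,0.0036],100]]'
'[[[0,0,-0.067],[-0.0536,-0.0102,0.0035],100]]'
```

```bash
python3 -m inch '[[[0,0,-0.067],[-0.035,0.042,0.003],100],[[0,0,-0.067],[-0.0375,0.0395,0.003],100],[[0,0,-0.067],[-0.04,0.037,0.003],100],[[0,0,-0.067],[-0.0425,0.0345,0.003],100],[[0,0,-0.067],[-0.0445,0.0315,0.003],100],[[0,0,-0.067],[-0.0465,0.0285,0.003],100],[[0,0,-0.067],[-0.0485,0.025,0.003],100],[[0,0,-0.067],[-0.05,0.022,0.003],100]]'
python3 -m inch '[[[0,0,-0.067],[-0.0515,0.0185,0.003],100],[[0,0,-0.067],[-0.0525,0.015,0.003],100],[[0,0,-0.067],[-0.0535,0.0115,0.003],100],[[0,0,-0.067],[-0.054,0.008,0.003],100],[[0,0,-0.067],[-0.0545,0.0045,0.003],100],[[0,0,-0.067],[-0.0545,0.0005,0.003],100],[[0,0,-0.067],[-0.0545,-0.003,0.003],100],[[0,0,-0.064],[-0.054,-0.0065,0.003],100]]'
python3 -m inch '[[[0,0,-0.064],[-0.0535,-0.01,0.003],100],[[0,0,0],[0,0,0.01],100]]'
python3 - <<'E'
from h import *
m=camera_model("wrist");p,d=camera("wrist");save('w1.png',p);C=cloud(m,d).reshape(-1,3)
for cx,cy in((514.3,292),(491.8,388.8)):
    q=C[(np.hypot(C[:,0]-cx,C[:,1]-cy)<22)&(C[:,2]>45)&(C[:,2]<54)]
    print(len(q),q.mean(0),((q.min(0)+q.max(0))/2),np.ptp(q,axis=0)) if len(q) else print('none')
plan([((514.3,292,44),down(-1.558),6,100)]); print(tool()[0],sensors.state()["time_s"])
E
```

```text
time_s: 2.35
position: [397.4, -182.5, 216.9]
eef_rot: [-3.14, 0.001, -2.155]
ft_force: [1.3, -0.8, -0.4]
finger_gap: 53.2
grasp_force: 0.0
time_s: 3.35
position: [500.8, 242.2, 192.8]
eef_rot: [-3.141, 0.0, -1.621]
ft_force: [1.0, 0.5, 0.6]
finger_gap: 53.2
grasp_force: 0.0
time_s: 3.6
position: [514.2, 296.6, 179.2]
eef_rot: [-3.141, 0.001, -1.556]
ft_force: [-0.4, -0.9, 0.6]
finger_gap: 53.0
grasp_force: 0.0
526 [515.17155266 289.28054131  48.51414359] [515.00589591 289.93006839  47.94225688] [20.69402108 21.4957473   5.43517128]
157 [492.30418334 391.79273314  48.56708284] [492.36935242 392.96666103  48.23733344] [19.92813059 10.12701922  4.12604172]
'[[[0,0,0],[0.0004,-0.0003,0.0222],100],[[0,0,0],[0.0004,-0.0003,0.0222],100],[[0,0,0],[0.0003,-0.0003,0.0222],100],[[0.001,0,0],[0.0004,-0.0003,0.0222],100],[[0,-0.001,0],[0.0003,-0.0002,0.0223],100],[[0.001,0,0],[0.0004,-0.0003,0.0222],100]]'
[512.79664076 294.32866459 177.32336336] 3.65
```

View pics/w1.png

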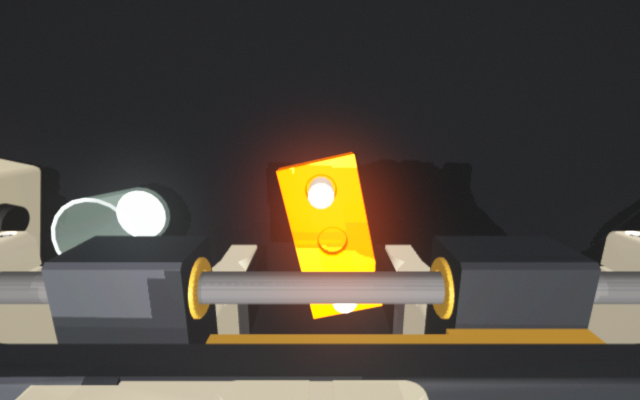

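```bash
python3 -m inch '[[[0,0,0],[0.003,-0.0015,0.03],100],[[0,0,0],[0,0,0.03],100],[[0,0,0],[0,0,0.03],100],[[0,0,0],[0,0,0.03],100],[[0,0,0],[0,0,0.0125],100],[[0,0,0],[0,0,0],100],[[0,0,0],[0,0,0],100]]' 20
python3 - <<'E'
from h import *
plan([((514.5,291,44),down(-1.558),1,100)]); print(tool()[0])
E
```

```text
time_s: 4.53
position: [515.5, 290.5, 48.3]
eef_rot: [-3.14, 0.001, -1.56]
ft_force: [0.5, -0.4, 0.8]
finger_gap: 53.2
grasp_force: 0.0
'[[[-0.001,0.001,-0.002],[-0.0005,0.001,0.0043],100]]'
[515.49109915 290.49467728  48.33578404]
```

```bash
python3 -m inch '[[[0,0,0],[0,0.001,0.0045],100],[[0,0,0],[0,0,0],190],[[0,0,0],[0,0,0],230],[[0,0,0],[0,0,0],230],[[0,0,0],[0,0,0],230],[[0,0,0],[0,0,0],230]]' 20
python3 - <<'E'
from h import *
p,M=tool();print(p)
plan([((p[0],p[1],150),down(-1.558),3,230),((626,-0.5,150),down(-1.558),6,230)])
E
```

```text
time_s: 5.28
position: [513.9, 290.2, 42.6]
eef_rot: [-3.141, 0.0, -1.56]
ft_force: [-0.5, 0.4, 0.4]
finger_gap: 21.4
grasp_force: 20.0
[513.93049951 290.1855169   42.64187396]
'[[[0,0,-0.001],[0,0,-0.0358],230],[[0,0,0],[0,0,-0.0358],230],[[0,0,-0.001],[0,0,-0.0358],230],[[0,0,0],[0.0487,-0.018,0],230],[[0,0,0],[0.0487,-0.0181,0],230],[[0,0,0],[0.0487,-0.018,0],230],[[0,0,0],[0.0487,-0.0181,0],230],[[0,0,0],[0.0487,-0.018,0],230]]'
'[[[0,0,0],[0.0486,-0.0181,0],230]]'
```

```bash
python3 -m inch '[[[0,0,0],[0,0,-0.036],230],[[0,0,0],[0,0,-0.036],230],[[0,0,0],[0,0,-0.036],230],[[0,0,0],[0.0485,-0.018,0],230],[[0,0,0],[0.0485,-0.018,0],230],[[0,0,0],[0.0485,-0.018,0],230],[[0,0,0],[0.0485,-0.018,0],230],[[0,0,0],[0.0485,-0.018,0],230]]'
python3 -m inch '[[[0,0,0],[0.0485,-0.018,0],230],[[0,0,0],[0,0,0],230],[[0,0,0],[0,0,0],230]]'
python3 - <<'E'
from h import *
print(tool()[0])
for c in("scene","side"):
    m=camera_model(c);p,d=camera(c);np.savez(c+'1.npz',p=p,d=d);C=cloud(m,d).reshape(-1,3);t=tool()[0]
    q=C[(np.hypot(C[:,0]-t[0],C[:,1]-t[1])<16)&(C[:,2]>108)&(C[:,2]<133)]
    print(c,len(q),q.min(0),q.max(0),np.median(q,0)) if len(q) else print('none')
    s=p[140:260,240:400];save(c+'1.png',cv2.resize(s,(640,480),interpolation=3))
m=camera_model("wrist");p,d=camera("wrist");C=cloud(m,d).reshape(-1,3);save('w2.png',p)
for y in(-100.2,-.5):
    q=C[(np.hypot(C[:,0]-626,C[:,1]-y)<26)&(C[:,2]>73)&(C[:,2]<80)]
    print(len(q),q.mean(0),((q.min(0)+q.max(0))/2),np.ptp(q,axis=0)) if len(q) else print('none')
E
```

```text
time_s: 6.28
position: [606.9, 47.1, 150.6]
eef_rot: [-3.142, 0.0, -1.56]
ft_force: [0.1, 0.7, -0.1]
finger_gap: 21.3
grasp_force: 20.0
time_s: 6.65
position: [624.8, 0.1, 150.2]
eef_rot: [3.141, 0.0, -1.561]
ft_force: [-0.1, 0.3, -0.7]
finger_gap: 21.1
grasp_force: 20.0
[6.24818921e+02 5.92169196e-02 1.50242412e+02]
none
side 26 [ 6.14477254e+02 -3.63521318e-02  1.22558565e+02] [633.53206491  15.81214574 132.9365268 ] [619.41285341   8.21025038 127.44604825]
1635 [ 628.00263915 -103.66977771   76.61481758] [ 628.25177902 -102.90855058   76.04045126] [37.45344628 36.99316097  6.07556417]
938 [626.73556441  -7.83124244  76.5155083 ] [626.64891962  -5.37501729  76.01426117] [36.78360054 33.30455394  5.90243588]
```

View pics/side1.png

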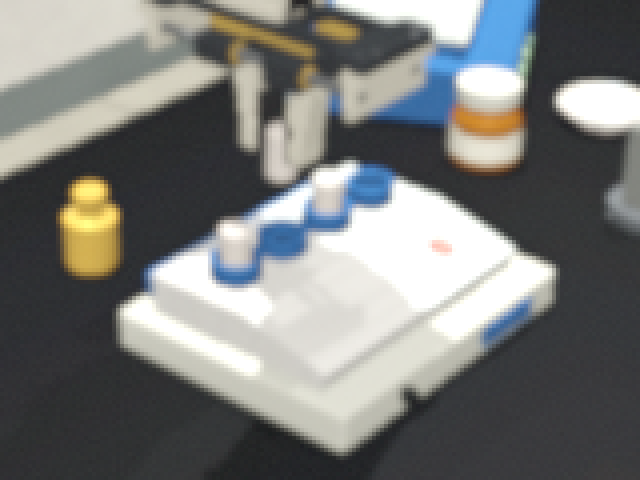

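```bash
python3 -m inch '[[[0,0,0],[0.0024,-0.0007,0.01],230],[[0,0,0],[0,0,0.012],230],[[0,0,0],[0,0,0.012],230],[[0,0,0],[0,0,0.01],230],[[0,0,0],[0,0,0.008],230],[[0,0,0],[0,0,0.004],230],[[0,0,0],[0,0,0],230],[[0,0,0],[0,0,0],230]]'
```

```text
time_s: 7.8
position: [626.1, -2.0, 95.0]
eef_rot: [-3.141, 0.0, -1.56]
ft_force: [1.1, 0.3, -1.3]
finger_gap: 21.0
grasp_force: 20.0
```

```bash
python3 -m inch '[[[0,0,0],[0,0,0.0015],230],[[0,0,0],[0,0,0],230],[[0,0,0],[0,0,0],130],[[0,0,0],[0,0,0],130],[[0,0,0],[0,0,0],130],[[0,0,0],[0,0,-0.02],130],[[0,0,0],[0,0,-0.025],130],[[0,0,0],[0,0,-0.025],130]]'
python3 - <<'E'
from h import *
c="side";m=camera_model(c);p,d=camera(c);C=cloud(m,d).reshape(-1,3)
for y in(-.5,49.3):
    q=C[(np.hypot(C[:,0]-625.4,C[:,1]-y)<20)&(C[:,2]>88)&(C[:,2]<106)]
    print(len(q),q.mean(0),(q.min(0)+q.max(0))/2,q.max(0)) if len(q) else print('none')
p,M=tool();print(p)
plan([((491.5,388,160),down(-1.558),8,100),((491.5,388,44),down(-1.558),5,100)])
E
```

```text
time_s: 8.8
position: [625.7, -2.1, 163.7]
eef_rot: [3.141, -0.0, -1.56]
ft_force: [-0.5, -0.1, 0.4]
finger_gap: 42.8
grasp_force: 0.0
46 [623.05942992   2.15561758  95.2265426 ] [6.23842107e+02 1.61666037e-01 9.45401290e+01] [634.19116712  10.354943   100.95293727]
48 [622.93760057  50.44486962  95.48965878] [624.41480646  49.51372664  94.71784158] [634.02715745  59.97766177 101.43190189]
[627.52942377  -2.01563496 167.66419452]
'[[[-0.001,0,0],[-0.0489,0.0164,0.0009],100],[[-0.001,0,0],[-0.049,0.0164,0.0009],100],[[0,0,0],[-0.0489,0.0164,0.0009],100],[[-0.001,0,0],[-0.049,0.0165,0.0009],100],[[0,0,0],[-0.0489,0.0164,0.0009],100],[[-0.001,0,0],[-0.049,0.0165,0.001],100],[[0,0,-0.001],[-0.0489,0.0164,0.001],100],[[-0.001,0,0],[-0.049,0.0164,0.0009],100]]'
'[[[0,0,0],[0,0,0.0232],100],[[0,0,0],[0,0,0.0232],100],[[0,0,0],[0,0,0.0232],100],[[0,0,0],[0,0,0.0232],100],[[0,0,0],[0,0,0.0232],100]]'
```

```bash
python3 -m inch '[[[0,0,0],[-0.049,0.0165,0.001],100],[[0,0,0],[-0.049,0.0165,0.001],100],[[0,0,0],[-0.049,0.0165,0.001],100],[[0,0,0],[-0.049,0.0165,0.001],100],[[0,0,0],[-0.049,0.0165,0.001],100],[[0,0,0],[-0.049,0.0165,0.001],100],[[0,0,0],[-0.049,0.0165,0.001],100],[[0,0,0],[-0.049,0.0165,0.001],100]]'
python3 -m inch '[[[0,0,0],[0,0,0.023],100],[[0,0,0],[0,0,0.023],100],[[0,0,0],[0,0,0.023],100],[[0,0,0],[0,0,0.02],100],[[0,0,0],[0,0,0],100],[[0,0,0],[0,0,0],100]]'
```

```text
time_s: 9.85
position: [488.7, 390.0, 155.1]
eef_rot: [-3.141, 0.0, -1.56]
ft_force: [0.6, 0.3, -1.3]
finger_gap: 53.3
grasp_force: 0.0
time_s: 10.6
position: [489.9, 388.8, 66.8]
eef_rot: [-3.141, 0.001, -1.56]
ft_force: [0.1, 0.1, 0.0]
finger_gap: 53.2
grasp_force: 0.0
```

Target (491.5, 388.5, 43): +1.6 x → tool y −0.0016; down 24.

```bash
python3 -m inch '[[[0,0,0],[0,-0.0016,0.012],100],[[0,0,0],[0,0,0.012],100],[[0,0,0],[0,0,0],100],[[0,0,0],[0,0,0],190],[[0,0,0],[0,0,0],230],[[0,0,0],[0,0,0],230],[[0,0,0],[0,0,0],230],[[0,0,0],[0,0,0],230]]' 20
python3 - <<'E'
from h import *
p,M=tool();print(p)
plan([((p[0],p[1],160),down(-1.558),3,230),((627,-100.5,160),down(-1.558),10,230)])
E
```

```text
time_s: 11.6
position: [491.2, 388.6, 42.3]
eef_rot: [-3.141, 0.0, -1.56]
ft_force: [-0.0, -0.4, 1.4]
finger_gap: 21.3
grasp_force: 20.0
[491.1764139  388.58893305  42.29847116]
'[[[0,0,-0.001],[0,0,-0.0392],230],[[0,0,0],[0,0,-0.0393],230],[[0,0,-0.001],[0,0,-0.0392],230],[[0,0,0],[0.0491,-0.0129,0],230],[[0,0,0],[0.0491,-0.0129,0],230],[[0,0,0],[0.0491,-0.013,0],230],[[0,0,0],[0.0491,-0.0129,0],230],[[0,0,0],[0.0491,-0.013,0],230]]'
'[[[0,0,0],[0.0491,-0.0129,0],230],[[0,0,0],[0.049,-0.013,0],230],[[0,0,0],[0.0491,-0.0129,0],230],[[0,0,0],[0.049,-0.013,-0.0001],230],[[0,0,0],[0.0491,-0.0129,0],230]]'
```

```bash
python3 -m inch '[[[0,0,0],[0,0,-0.039],230],[[0,0,0],[0,0,-0.039],230],[[0,0,0],[0,0,-0.039],230],[[0,0,0],[0.049,-0.013,0],230],[[0,0,0],[0.049,-0.013,0],230],[[0,0,0],[0.049,-0.013,0],230],[[0,0,0],[0.049,-0.013,0],230],[[0,0,0],[0.049,-0.013,0],230]]'
python3 -m inch '[[[0,0,0],[0.049,-0.013,0],230],[[0,0,0],[0.049,-0.013,0],230],[[0,0,0],[0.049,-0.013,0],230],[[0,0,0],[0.049,-0.013,0],230],[[0,0,0],[0.049,-0.013,0],230],[[0,0,0],[0,0,0],230],[[0,0,0],[0,0,0],230],[[0,0,0],[0,0,0],230]]'
```

```text
time_s: 12.6
position: [559.0, 142.6, 159.2]
eef_rot: [-3.141, 0.0, -1.56]
ft_force: [-0.6, -0.1, -0.5]
finger_gap: 21.1
grasp_force: 20.0
time_s: 13.6
position: [626.3, -99.1, 159.1]
eef_rot: [-3.142, 0.0, -1.559]
ft_force: [-0.2, 0.7, -0.1]
finger_gap: 21.3
grasp_force: 20.0
```

```bash
python3 -m inch '[[[0,0,0],[0.0014,0,0.015],230],[[0,0,0],[0,0,0.015],230],[[0,0,0],[0,0,0.012],230],[[0,0,0],[0,0,0.01],230],[[0,0,0],[0,0,0.008],230],[[0,0,0],[0,0,0.0045],230],[[0,0,0],[0,0,0],230],[[0,0,0],[0,0,0],230]]'
```

```text
time_s: 14.6
position: [626.8, -101.5, 95.0]
eef_rot: [-3.141, -0.0, -1.56]
ft_force: [-0.6, 0.1, -1.1]
finger_gap: 21.3
grasp_force: 20.0
```

```bash
python3 -m inch '[[[0,0,0],[-0.0005,0,0.002],230],[[0,0,0],[0,0,0],230],[[0,0,0],[0,0,0],130],[[0,0,0],[0,0,0],130],[[0,0,0],[0,0,0],130],[[0,0,0],[0,0,-0.03],130],[[0,0,0],[0,0,-0.04],130],[[0,0,0],[0,0,-0.04],100]]'
python3 -m inch '[[[0,0,0],[0,0,-0.03],80],[[0,0,0],[0,0,-0.01],80]]'
python3 - <<'E'
from h import *
for c in("side","scene"):
    m=camera_model(c);p,d=camera(c);C=cloud(m,d).reshape(-1,3)
    for y in(-100.2,-50,-.5,49.3):
        q=C[(np.hypot(C[:,0]-626,C[:,1]-y)<20)&(C[:,2]>88)&(C[:,2]<106)]
        print(c,len(q),q.mean(0),(q.min(0)+q.max(0))/2,q.max(0)) if len(q) else print('none')
    rgb=p.reshape(-1,3).astype(int);X=C
    q=X[(rgb[:,0]-rgb[:,1]>25)&(rgb[:,0]-rgb[:,2]>25)&(X[:,0]>520)&(X[:,0]<590)&(abs(X[:,1]+90)<25)&(X[:,2]>35)&(X[:,2]<62)]
    print('spot',len(q),q.mean(0),(q.min(0)+q.max(0))/2)
    save(c+'2.png',cv2.resize(p[140:260,210:370],(640,480),interpolation=3))
    q=X[(abs(X[:,0]-560)<50)&(abs(X[:,1]+20)<90)&(X[:,2]>40)&(X[:,2]<60)&(X[:,0]<585)&(X[:,0]>520)]
    print('face fit',np.linalg.lstsq(np.c_[q[:,:2],np.ones(len(q))],q[:,2],rcond=None)[0],len(q))
    for r in landmark_of(c,"spot"): print(r)
print(tool(),sensors.state()["qpos"])
E
```

```text
time_s: 15.6
position: [626.3, -101.0, 203.7]
eef_rot: [3.141, -0.0, -1.56]
ft_force: [1.0, -0.6, -0.1]
finger_gap: 48.4
grasp_force: 0.0
time_s: 15.85
position: [627.3, -100.9, 244.9]
eef_rot: [-3.138, 0.0, -1.56]
ft_force: [-0.5, -0.2, -0.3]
finger_gap: 59.6
grasp_force: 0.0
side 38 [625.25219838 -98.04356064  95.75829675] [625.57249828 -99.39131029  94.13286007] [636.34549787 -88.015166   100.16366472]
side 44 [624.58282038 -48.34070072  95.48537486] [626.14322546 -51.19882135  94.5357225 ] [636.04239737 -39.58649015 100.70540913]
side 45 [623.41222981   2.18593871  95.19051807] [625.77812175   0.76136911  94.24669056] [635.92197172  11.96059484 100.38011611]
side 49 [622.45075112  51.12437265  95.77096502] [624.10807547  48.58994096  95.8062791 ] [634.49073636  59.24316151 102.54864867]
spot 27 [554.30879933 -92.93726442  52.05865919] [553.69914143 -92.64333883  52.52740194]
face fit [ 2.63493529e-01  5.34521191e-03 -9.41675505e+01] 954
{'location': [388.5, 167.0], 'p': 0.19}
scene 47 [629.95604283 -98.45706536  96.22399561] [626.64476846 -99.10935876  95.3095861 ] [638.73228098 
[... 295 characters left out ...]
]
scene 46 [628.29784553  49.53335523  96.69451316] [626.89566169  48.99944595  94.90810864] [637.47339876  59.231222   101.14636339]
spot 26 [551.85221937 -92.71978529  50.78672679] [553.45175045 -93.1117508   51.90594083]
face fit [ 2.66383483e-01  2.86445710e-03 -9.58952557e+01] 674
{'location': [281.2, 200.1], 'p': 0.3}
{'location': [479.1, 260.3], 'p': 0.3}
(array([ 625.88291064, -100.87447704,  241.30739714]), array([[ 1.07719448e-02, -9.99940635e-01, -1.64087853e-03],
       [-9.99941937e-01, -1.07724158e-02,  2.78501313e-04],
       [-2.96161005e-04,  1.63778325e-03, -9.99998615e-01]])) [ 1.47251035e-01  2.92364902e-01 -8.17550175e-02 -5.54254408e-04
 -1.19825872e+00 -1.36276493e-01]
```

View pics/side2.png

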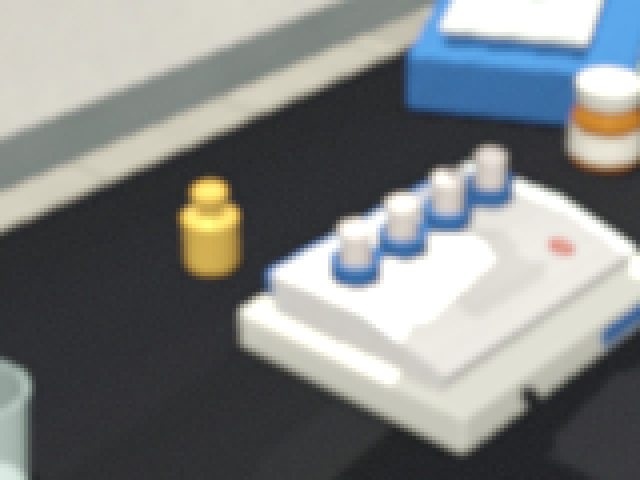

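```bash
python3 - <<'E'
from h import *
plan([((509.5,-321,236),down(-1.558),5,80)])
E
```

```text
'[[[0,0,0],[0.0438,0.0237,0.0011],80],[[0,0,-0.001],[0.0438,0.0238,0.0011],80],[[0.001,0,0],[0.0437,0.0238,0.0011],80],[[0,0,-0.001],[0.0437,0.0238,0.001],80],[[0.001,0,0],[0.0438,0.0238,0.0011],80]]'
```

```bash
python3 -m inch '[[[0,0,0],[0.044,0.024,0],80],[[0,0,0],[0.044,0.024,0],80],[[0,0,0],[0.044,0.024,0],80],[[0,0,0],[0.0435,0.0235,0],80],[[0,0,0],[0.0435,0.0235,0],80],[[0,0,0],[0,0,0],80],[[0,0,0],[0,0,0],80],[[0,0,0],[0,0,0],80]]'
python3 - <<'E'
from h import *
m=camera_model("wrist");p,d=camera("wrist");save('w3.png',p);C=cloud(m,d).reshape(-1,3)
q=C[(np.hypot(C[:,0]-510,C[:,1]+321)<22)&(C[:,2]>160)&(C[:,2]<172)]
print(len(q),q.mean(0),((q.min(0)+q.max(0))/2),np.ptp(q,axis=0)) if len(q) else print('none')
print(tool()[0]); print([ (r["p"],r["extent"]) for r in cut_out("wrist","probe")])
E
```

```text
time_s: 17.05
position: [510.3, -320.4, 241.9]
eef_rot: [3.141, 0.0, -1.559]
ft_force: [-0.1, -0.3, -0.3]
finger_gap: 60.0
grasp_force: 0.0
1005 [ 509.64186315 -327.13765239  166.19976748] [ 509.37460819 -325.98928019  164.60109957] [23.81435874 24.24871854  8.93903704]
[ 510.36101575 -320.34828833  242.13319144]
[(0.62, [387.5, 221.5, 414.3, 242.9]), (0.55, [301.1, 171.8, 340.4, 230.2])]
```

View pics/w3.png

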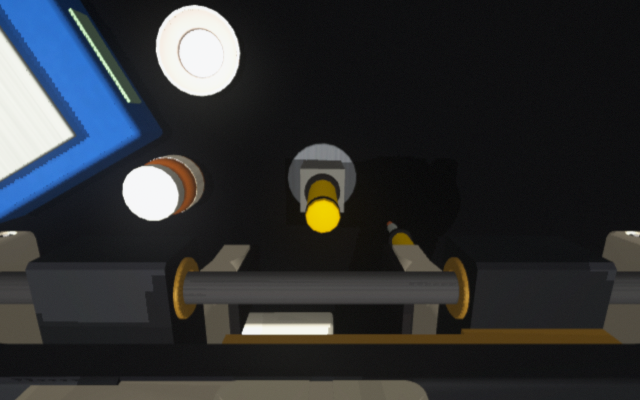

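```bash
python3 -m inch '[[[0,0,0],[0.0022,0.0008,0.02],80],[[0,0,0],[0,0,0.025],80],[[0,0,0],[0,0,0.025],80],[[0,0,0],[0,0,0.025],80],[[0,0,0],[0,0,0.015],80],[[0,0,0],[0,0,0.006],80],[[0,0,0],[0,0,0],80],[[0,0,0],[0,0,0],80]]'
```

```text
time_s: 18.15
position: [509.7, -323.7, 127.5]
eef_rot: [-3.14, -0.001, -1.56]
ft_force: [0.8, 0.1, 0.7]
finger_gap: 60.2
grasp_force: 0.0
```

```bash
python3 -m inch '[[[0,0,0],[-0.001,0,0.001],150],[[0,0,0],[0,0,0],230],[[0,0,0],[0,0,0],230],[[0,0,0],[0,0,0],230],[[0,0,0],[0,0,0],230],[[0,0,0],[0,0,0],230]]' 40
python3 -m inch '[[[0,0,0],[0,0,-0.01],230],[[0,0,0],[0,0,-0.02],230],[[0,0,0],[0,0,-0.025],230],[[0,0,0],[0,0,-0.03],230],[[0,0,0],[0,0,-0.03],230],[[0,0,0],[0,0,-0.01],230],[[0,0,0],[0,0,0],230],[[0,0,0],[0,0,0],230]]'
```

```text
time_s: 18.9
position: [509.1, -322.5, 125.6]
eef_rot: [3.142, -0.0, -1.56]
ft_force: [-0.1, -0.7, -0.8]
finger_gap: 23.3
grasp_force: 40.0
time_s: 19.9
position: [508.5, -322.1, 249.1]
eef_rot: [3.14, 0.001, -1.56]
ft_force: [0.1, 0.0, -1.5]
finger_gap: 23.1
grasp_force: 40.0
```

```bash
cat >> h.py <<'E'
psi=0.013;n=R.from_euler('z',psi).as_matrix()@np.array([-np.sin(np.pi/12),0,np.cos(np.pi/12)])
RT=R.from_euler('z',psi).as_matrix()@R.from_euler('y',-np.pi/12).as_matrix()@down(-np.pi/2)
spot=np.array([553.3,-92.9,51.2]);L=113.6
def axispts(c,up,p0,lo,hi,rad):
    """probe points along axis `up` through p0, in along/lateral coordinates"""
    m=camera_model(c);p,d=camera(c);C=cloud(m,d).reshape(-1,3)-p0
    s=C@up;l=C-np.outer(s,up);k=(s>lo)&(s<hi)&(np.linalg.norm(l,axis=1)<rad)
    return p,s[k],l[k]
E
python3 - <<'E'
from h import *
t,M=tool();up=-M[:,2]
for c in("scene","side"):
    p,s,l=axispts(c,up,t,-125,-15,20);save(c+'3.png',cv2.resize(p[100:220,180:420] if c=="scene" else p[100:220,340:480],(800,400) if c=="scene" else (700,600),interpolation=3))
    for a in range(-125,-15,12):
        k=(s>=a)&(s<a+12)
        if k.sum()>2: q=l[k];print(c,a,k.sum(),q[:,:2].min(0).round(1),q[:,:2].max(0).round(1),q[:,:2].mean(0).round(1))
print(t);
plan([(spot+n*(L+60),RT,6,230)])
E
```

```text
scene -113 7 [-3.9 -1.6] [3.5 2.3] [0.8 0.7]
scene -101 10 [-4.2 -5.5] [9.7 5.5] [2.9 1.5]
scene -89 14 [-0.4 -6.7] [9.3 8.5] [4.4 1.8]
scene -77 15 [-2.1 -3.5] [8.1 7.1] [3.8 2.9]
scene -65 13 [ 0.  -5.3] [8.9 7.2] [4.4 2. ]
scene -53 18 [ -0.5 -13.7] [18.6 14.8] [10.1  4.3]
scene -41 44 [-14.3 -17.5] [15.2 15.4] [5.6 2.9]
scene -29 17 [-7.  -4.3] [12.9 11.1] [4.6 6.9]
side -113 8 [-4.1 -4.8] [3.1 5.2] [-1.9 -0.4]
side -101 16 [-6.  -3.5] [8.9 2.8] [ 0.7 -0.4]
side -89 15 [-7.  -3.2] [4.2 6.2] [-0.7  1.3]
side -77 17 [-7.3 -5.9] [6.9 8.3] [-1.2  1.3]
side -65 18 [-8.1 -3. ] [6.9 6.7] [-1.9  2.6]
side -53 21 [-15.1  -5.8] [11.2 17.4] [-3.7  6.5]
side -41 45 [-14.9 -17.1] [16.3 17.8] [-2.5  4.5]
side -29 33 [-11.1 -11.1] [10.7 11.4] [-2.5  5.3]
[ 508.48498103 -322.12765965  249.12524992]
'[[[0.044,0,0],[-0.0381,-0.0004,0.0051],230],[[0.044,0,0],[-0.0381,-0.0002,0.0051],230],[[0.044,0,-0.001],[-0.0381,0.0001,0.0051],230],[[0.044,0,0],[-0.0381,0.0002,0.0051],230],[[0.044,0,-0.001],[-0.0382,0.0005,0.005],230],[[0.044,0,0],[-0.0381,0.0007,0.0051],230]]'
```

View pics/side3.png

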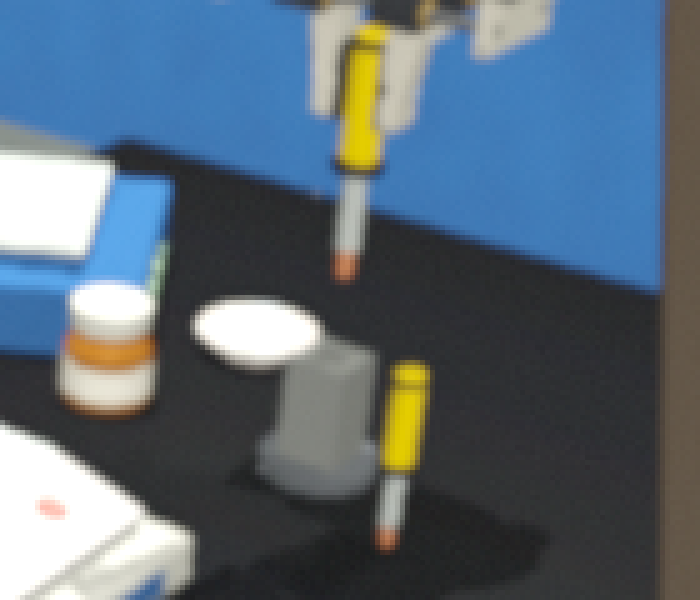

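```bash
python3 -m inch '[[[0.044,0,0],[-0.038,0,0.005],230],[[0.044,0,0],[-0.038,0,0.005],230],[[0.044,0,0],[-0.038,0,0.005],230],[[0.044,0,0],[-0.038,0,0.005],230],[[0.044,0,0],[-0.038,0.0005,0.005],230],[[0.042,0,0],[-0.038,0.0005,0.005],230],[[0,0,0],[0,0,0],230],[[0,0,0],[0,0,0],230]]'
python3 - <<'E'
from h import *
t,M=tool();print(t,spot+n*(L+60), np.degrees(np.arccos(-M[:,2]@n)))
plan([(spot+n*(L+20),RT,2,230)])
E
```

```text
time_s: 21.0
position: [508.9, -94.4, 220.5]
eef_rot: [-2.88, -0.0, -1.559]
ft_force: [-0.3, -0.6, -1.3]
finger_gap: 23.4
grasp_force: 40.0
[508.85801536 -94.38533419 220.50318445] [508.37281039 -93.48408637 218.88472344] 0.03915035520108593
'[[[0,0,0],[-0.0005,0.0004,0.0207],230],[[0,-0.001,-0.001],[-0.0004,0.0005,0.0207],230]]'
```

```bash
python3 -m inch '[[[0,0,0],[-0.0005,0.0005,0.015],230],[[0,0,0],[-0.0005,0,0.015],230],[[0,0,0],[0,0,0.01],230],[[0,0,0],[0,0,0.006],230],[[0,0,0],[0,0,0],230],[[0,0,0],[0,0,0],230]]'
python3 - <<'E'
from h import *
t,M=tool();up=-M[:,2];print(t,'gap',(t-L*up-spot)@n,'lat',((t-L*up-spot)-((t-L*up-spot)@n)*n))
ims=[]
for c in("scene","side"):
    p,s,l=axispts(c,up,t,-113,-40,18)
    for a,b in((-113,-97),(-95,-50)):
        k=(s>=a)&(s<b);q=l[k];print(c,a,k.sum(),q.min(0).round(1),q.max(0).round(1),q.mean(0).round(1))
    m=camera_model(c);W=cammat(m)
    def px(P):
        v=W.T@(P-np.array(m["position"]));return m["fx"]*v[0]/v[2]+m["cx"],m["fy"]*v[1]/v[2]+m["cy"]
    u,v=px(spot);print(c,'spot px',u,v,'tip px',px(t-L*up))
    u,v=int(u),int(v);im=cv2.resize(p[v-30:v+20,u-25:u+25],(400,400),interpolation=2);ims.append(im)
save('near.png',np.hstack(ims))
E
```

```text
time_s: 21.75
position: [520.6, -93.4, 176.5]
eef_rot: [-2.879, 0.0, -1.56]
ft_force: [-0.0, 0.5, -1.0]
finger_gap: 23.5
grasp_force: 40.0
[520.57147024 -93.42428209 176.49914699] gap 15.90154790197358 lat [ 0.87221741 -0.14854918  0.23317277]
scene -113 11 [-1.1 -2.5 -0.3] [5.5 3.3 1.5] [2.5 1.  0.7]
scene -95 54 [-2.5 -7.6 -0.7] [9.8 6.9 2.6] [4.6 0.6 1.2]
scene spot px 291.772540627698 184.7080830709311 tip px (np.float64(291.91420315314315), np.float64(180.50763994762912))
side -113 12 [-2.7 -5.7 -0.7] [4.  3.7 1.1] [-0.3  0.2 -0.1]
side -95 60 [-6.8 -6.8 -1.8] [5.8 8.3 1.6] [-1.4  2.2 -0.4]
side spot px 350.11197388917583 201.4892923801079 tip px (np.float64(351.38744230109126), np.float64(197.0767842386773))
```

View pics/near.png

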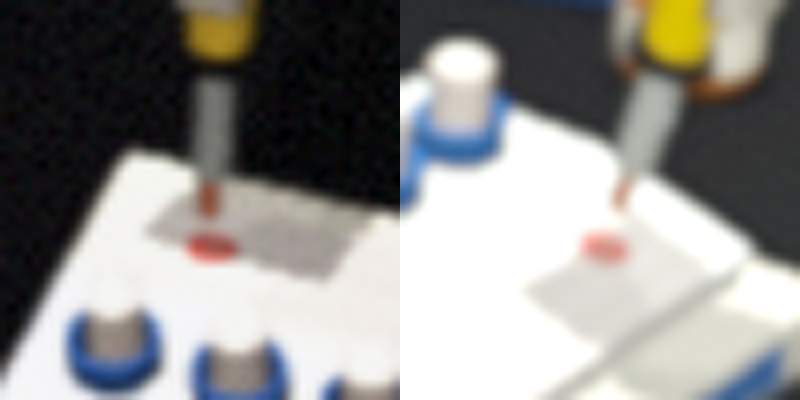

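```bash
python3 -m inch '[[[0,0,0],[0,0.0008,0.008],230],[[0,0,0],[0,0,0.006],230],[[0,0,0],[0,0,0.003],230],[[0,0,0],[0,0,0.002],230],[[0,0,0],[0,0,0],230],[[0,0,0],[0,0,0],230],[[0,0,0],[0,0,0],230]]'
```

```text
time_s: 22.72
position: [524.5, -93.3, 157.7]
eef_rot: [-2.879, 0.0, -1.56]
ft_force: [-1.6, 0.5, -0.3]
finger_gap: 23.5
grasp_force: 40.0
```

```bash
python3 -m inch '[[[0,0,0],[0,0,0.0015],230],[[0,0,0],[0,0,0.0015],230],[[0,0,0],[0,0,0],230],[[0,0,0],[0,0,0],230],[[0,0,0],[0,0,0],230]]'
python3 - <<'E'
from h import *
t,M=tool();print('gap',(t+L*M[:,2]-spot)@n,t+L*M[:,2]-spot,sensors.state()["ft_force"]@n)
E
```

```text
time_s: 23.35
position: [525.3, -93.3, 154.7]
eef_rot: [-2.879, -0.0, -1.56]
ft_force: [-1.8, -1.3, 0.7]
finger_gap: 23.5
grasp_force: 40.0
gap -6.388223041805015 [ 1.46987479 -0.0698567  -6.22      ] 1.1626755263571484
```

```bash
python3 -m inch '[[[0,0,0],[0,0,0.0015],230],[[0,0,0],[0,0,0.001],230],[[0,0,0],[0,0,0],230],[[0,0,0],[0,0,0],230],[[0,0,0],[0,0,0],230]]'
python3 - <<'E'
from h import *
f=[]
ims=[]
for c in("scene","side")*3:
    t,M=tool();up=-M[:,2]
    p,s,l=axispts(c,up,t,-113,-80,9);f.append(sensors.state()["ft_force"])
    if len(ims)<2:
        m=camera_model(c);v=cammat(m).T@(spot-np.array(m["position"]));u,v=int(m["fx"]*v[0]/v[2]+m["cx"]),int(m["fy"]*v[1]/v[2]+m["cy"])
        ims.append(cv2.resize(p[v-30:v+20,u-25:u+25],(400,400),interpolation=2))
save('fin.png',np.hstack(ims));f=np.array(f);print(f.mean(0),f@n,'gap',(t+L*M[:,2]-spot)@n,t+L*M[:,2]-spot,np.degrees(np.arccos(-M[:,2]@n)))
E
```

```text
time_s: 23.98
position: [526.0, -93.3, 152.3]
eef_rot: [-2.879, 0.0, -1.56]
ft_force: [-1.7, 0.7, 2.3]
finger_gap: 23.5
grasp_force: 40.0
[-1.19494171 -0.18659764  2.50973649] [3.23578196 2.20814584 2.30016563 3.32342269 3.44022416 1.89682761] gap -8.911633479576176 [ 2.11238446 -0.04347876 -8.66018943] 0.03582805688987764
```

View pics/fin.png

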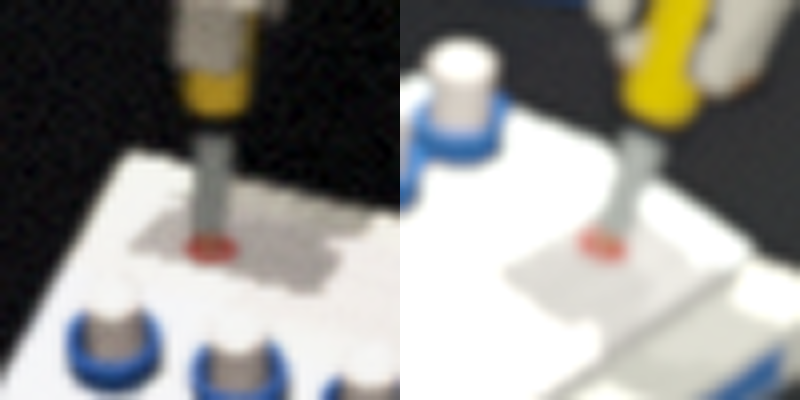

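The tip rests on the centre of the red spot, with about 3.7 N on it, so the spring is about half way in. All four wells are filled.

```bash
python3 -c "
from station import robot
print(robot.job_done())"
```

```text
the job is handed in; nothing more can be done
None
```

The job is handed in at about 24 s of the 72 s: all four wells hold a pellet, and the hand still holds the probe square on the red spot at about 3.7 N (spring about half way in); the hand-in gave no verdict, and I made no final check of the bystanders.

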